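# Put the swapped specimen pots back on their own stands

## Task

The four specimen pots have been put on each other's stands: swap them round so that each pot stands upright inside the stand of its own cap colour, using the empty white stand for a pot that has to wait. Keep the pots upright, set them down gently rather than dropping them, and never put one on the bare trolley top. Leave the blue paper cup where it stands.

Things in the scene. Friction and masses are not known exactly. Their poses are not given: they have to be found in the camera images.
- pot_purple_mid (a point): Loose upright specimen pot with a purple screw cap: a cylinder 42 mm across and 75 mm tall (whitish body 41 mm across, cap the top 19 mm), about 50 to 100 g. The point is its centre, half-way up (37.5 mm above its underside); z is up along its axis.
- pot_yellow_mid (a point): Loose upright specimen pot with a yellow screw cap: a cylinder 42 mm across and 75 mm tall (whitish body 41 mm across, cap the top 19 mm), about 50 to 100 g. The point is its centre, half-way up (37.5 mm above its underside); z is up along its axis.
- pot_red_mid (a point): Loose upright specimen pot with a red screw cap: a cylinder 42 mm across and 75 mm tall (whitish body 41 mm across, cap the top 19 mm), about 50 to 100 g. The point is its centre, half-way up (37.5 mm above its underside); z is up along its axis.
- pot_teal_mid (a point): Loose upright specimen pot with a teal screw cap: a cylinder 42 mm across and 75 mm tall (whitish body 41 mm across, cap the top 19 mm), about 50 to 100 g. The point is its centre, half-way up (37.5 mm above its underside); z is up along its axis.
- stand_purple_floor (a point): Fixed square stand (colour-coded stand, purple; at the start a pot with another cap colour stands on it): 70 x 70 mm outside, its flat floor 62 x 62 mm lies 15 mm above the trolley top, inside a rim 4 mm thick that rises 10 mm above the floor (25 mm above the trolley top). The point is the centre of the floor, where a pot's underside belongs; x and y run along its sides, z is up.
- stand_yellow_floor (a point): Fixed square stand (colour-coded stand, yellow; at the start a pot with another cap colour stands on it): 70 x 70 mm outside, its flat floor 62 x 62 mm lies 15 mm above the trolley top, inside a rim 4 mm thick that rises 10 mm above the floor (25 mm above the trolley top). The point is the centre of the floor, where a pot's underside belongs; x and y run along its sides, z is up.
- stand_red_floor (a point): Fixed square stand (colour-coded stand, red; at the start a pot with another cap colour stands on it): 70 x 70 mm outside, its flat floor 62 x 62 mm lies 15 mm above the trolley top, inside a rim 4 mm thick that rises 10 mm above the floor (25 mm above the trolley top). The point is the centre of the floor, where a pot's underside belongs; x and y run along its sides, z is up.
- stand_teal_floor (a point): Fixed square stand (colour-coded stand, teal; at the start a pot with another cap colour stands on it): 70 x 70 mm outside, its flat floor 62 x 62 mm lies 15 mm above the trolley top, inside a rim 4 mm thick that rises 10 mm above the floor (25 mm above the trolley top). The point is the centre of the floor, where a pot's underside belongs; x and y run along its sides, z is up.
- stand_white_floor (a point): Fixed square stand (parking stand, white, empty at the start): 70 x 70 mm outside, its flat floor 62 x 62 mm lies 15 mm above the trolley top, inside a rim 4 mm thick that rises 10 mm above the floor (25 mm above the trolley top). The point is the centre of the floor, where a pot's underside belongs; x and y run along its sides, z is up.
- cup_mid (a point): Empty blue paper cup with an open top, standing loose among the stands: 85 mm tall, 74 mm across at the mouth, 54 mm at the foot, light. It is only in the way. The point is its centre, half-way up.
Things that resemble listed ones, but are neither listed nor needed, are in the scene too. Leave any black or green look-alike of the part that bears pot_red_mid alone.

How it is judged:
By the outcome, as a careful person would: the job done as asked, in the order asked, and still so for the second after the job is handed in, with the robot touching nothing.
It also fails if it takes over 128 s, if anything falls off the work surface, if the arm or the gripper's body presses on something with over 40 N, if the wrist force passes 120 N, or if a joint passes its speed limit or range.

## Robot

A 6-joint arm with a two-finger parallel gripper is mounted at the origin on the work surface. World frame = base frame: x ahead of the robot, y to its left, z up, the work surface at z = 0. Lengths are in m, angles in rad, forces in N, time in s.
With the tool pointing down it reaches from about 0.375 to 0.9 m from the base axis. Payload 3.1 kg.
Tool frame: the origin (TCP) lies between the finger pads; the fingertips stand 22 mm ahead of it and the grasp point (between the pads) lies 3 mm ahead of it; z points along the fingers, y is the line along which they close (so a half turn about z gives the same grasp; the last joint's range is limited). The gripper opens to 87 mm and grips with 3 to 60 N. Pads are 19 mm wide; open, the fingers measure 117 mm over their backs; the gripper's body (75 mm by 190 mm) begins 51 mm behind the grasp point.
Start: joints at [-0.178, 0.527, 1.433, -0, 1.181, -0.178], TCP at [0.625, 0, 0.245] pointing down, gripper open.
Joint ranges: [-3.08, 3.08], [-0.75, 2.2], [0.22, 2.44], [-1.43, 4.57], [0, 2.65], [-2.85, 2.85]. Speed limits (rad/s): [2.79, 2.79, 3.14, 3.14, 3.14, 3.14].

## Interface

Orientations are given as a unit quaternion [x, y, z, w].
In Python, from rig import robot gives the robot as it stands.
- The arm moves only by the tool move_arm, never from a script. Its argument "series" is text: rows parted by semicolons, each of 6 numbers parted by spaces: the shift along the tool's x, y, z in mm, then the turn, a rotation vector about the tool's x, y, z in degrees. In form: dx dy dz ax ay az; .... A call has 1 to 8 rows; each row is the pose to reach, as a shift and turn from the pose commanded when the call began, along the tool's axes at that moment; what a row does not reach only later rows make up. A row lasts 1/12 s, in which the tool goes at most 41.7 mm and 7.16 degrees, less where a joint would pass 70% of its speed; a pose out of reach is approached as far as the arm can. A call with a gripper value outside its range is refused whole. "jaw" is the opening, from 0 (shut) to 1 (fully open), set as the call begins (left out, the last holds). The fingers move at their own pace and stop on an object; "newtons" is the grip in N (left out, the last holds). Time passes only in rows, so rows that repeat a pose let the fingers close. It gives the time, the measured TCP pose, the force, the opening and the grip force at its end, in the units of the state.
- robot.get_obs(): the state, without advancing time (a new reading comes with each control period).
- robot.camera(name): name is "scene" or "side" or "wrist"; returns a dict with "img" (480x640x3 uint8, red, green, blue), "mtx" (3x3 intrinsics, pixels), "world_to_cam" (4x4, takes a point from world to camera coordinates). Camera axes: x right, y down, z forward; pixel columns grow to the right and rows downward; lengths in m; the calibration is good to about 2 mm. A picture is of the moment at which its call begins. There is no depth.
- robot.hand_in(): hands the job in; it is judged then, once.
Trained networks look in a picture, given as the dict that the camera call returned (one of the last four; its "shot" number tells which), for a name from the list of things; names that differ only in an ending like _2 or _b are one class to them, and where a whole thing is asked for, a point or a joint stands for the part that bears it (a point fixed in the world has none). Each returns a list of dicts, best first, with "p" (0 to 1); they miss things now and then, are a little off and sometimes report something else, mostly with a low value. They report only what shows in the picture. A call takes as long as a camera call. They do not tell look-alikes from the thing itself.
- robot.search_frame(picture, thing): "xyz" ([x, y, z] in m, in world coordinates, good to about 4 mm: the middle of the surface that is visible of it).
- robot.tip_of(picture, thing): "xyz" ([x, y, z] in m, in world coordinates, good to about 4 mm: a listed point, or the origin of a listed thing).
The state is a dict: "time": time; "q": joint angles; "joint_velocities": joint speeds; "joint_torque": joint torques, N m; "position": TCP position; "tool_rot": TCP orientation; "ft_force": force on the tool from outside, world axes, zero at the start; "moment": the same for the moment, N m; "grip_width": finger opening in m; "grip_force": force on a finger pad.
Only numpy, scipy, OpenCV 4.12 (cv2) and the standard library are available. Lean on these libraries where they do the work, as an engineer would, in place of code of your own. Each camera call takes 0.05 s, during which the arm holds its last target. There are 200 camera calls.

## Working session

There is one attempt and no reset: what is moved stays moved. The work goes in short steps, Python scripts to look and compute and a tool call to move; the robot and the scene stay as the last step left them, time stands still between calls to the robot, and variables do not carry over. Pictures are saved under pics/ and viewed, at most 14 in all, crops included, and the job is handed in when it is done.

Besides the shell and the picture viewer there is one more tool, called after ">>>" as a command line: name --argument value ..., lists and objects as JSON in quotes. move_arm: Moves the arm, as the interface text tells. Its arguments: {"type":"object","properties":{"series":{"type":"string"},"jaw":{"type":"number"},"newtons":{"type":"number"}},"required":["series"]}

```bash
mkdir -p pics
cat > h.py <<'E'
import numpy as np,cv2
from rig import robot
def snap(n,f):
    c=robot.camera(n); cv2.imwrite('pics/'+f,c['img'][:,:,::-1]); return c
def proj(c,p):
    q=c['world_to_cam']@np.r_[p,1]; u=c['mtx']@q[:3]; return u[:2]/u[2]
def ray(c,uv,z):
    W=c['world_to_cam'];R=W[:3,:3];o=-R.T@W[:3,3];d=R.T@np.linalg.inv(c['mtx'])@np.r_[uv,1]
    return o+d*(z-o[2])/d[2]
E
python3 - <<'E'
from h import *
for n in ['scene','side']:
    c=snap(n,n+'1.png')
    W=c['world_to_cam'];print(n,-W[:3,:3].T@W[:3,3])
    for t in ['pot_purple_mid','pot_yellow_mid','pot_red_mid','pot_teal_mid','stand_purple_floor','stand_yellow_floor','stand_red_floor','stand_teal_floor','stand_white_floor','cup_mid']:
        for d in robot.tip_of(c,t): 
            if d['p']>.2: print(t,round(d['p'],2),np.round(d['xyz'],3),np.round(proj(c,d['xyz'])))
print(robot.get_obs())
E
```

```text
scene [ 1.3133089  -0.13400956  0.68697386]
pot_purple_mid 0.79 [ 0.643 -0.18   0.053] [223. 321.]
pot_yellow_mid 0.64 [0.619 0.213 0.055] [475. 277.]
pot_red_mid 0.9 [ 0.377 -0.221  0.034] [195. 230.]
pot_red_mid 0.74 [ 0.416 -0.117  0.034] [255. 236.]
pot_red_mid 0.69 [ 0.484 -0.201  0.054] [206. 256.]
pot_teal_mid 0.59 [0.491 0.182 0.053] [431. 233.]
stand_purple_floor 0.89 [ 0.487 -0.203  0.016] [208. 275.]
stand_yellow_floor 0.88 [0.492 0.183 0.014] [430. 251.]
stand_yellow_floor 0.52 [ 0.642 -0.182  0.053] [222. 321.]
stand_red_floor 0.91 [ 0.644 -0.177  0.016] [228. 339.]
stand_teal_floor 0.94 [0.623 0.213 0.019] [474. 296.]
stand_white_floor 0.95 [ 0.641 -0.023  0.014] [329. 326.]
cup_mid 0.57 [0.46  0.016 0.041] [333. 239.]
side [ 0.28454578 -0.64083482  0.5036678 ]
pot_yellow_mid 0.61 [0.619 0.212 0.052] [344. 199.]
pot_red_mid 0.95 [ 0.38  -0.22   0.036] [277. 405.]
pot_red_mid 0.73 [ 0.483 -0.201  0.052] [358. 364.]
pot_red_mid 0.73 [ 0.413 -0.117  0.039] [282. 339.]
pot_teal_mid 0.89 [0.487 0.184 0.051] [279. 215.]
stand_purple_floor 0.63 [ 0.487 -0.201  0.016] [360. 385
[... 411 characters left out ...]
-01,  5.27499267e-01,  1.43271111e+00,  1.15367953e-06,
        1.18140189e+00, -1.78499140e-01]), 'joint_velocities': array([ 7.12693647e-04, -1.36931019e-04, -1.18266112e-03,  9.42762717e-05,
        4.49737026e-04,  4.79673840e-04]), 'joint_torque': array([-3.48290696e-04, -4.40032089e+01, -1.76986670e+01,  6.33832533e-02,
        5.05009596e-02, -1.00300645e-05]), 'position': array([6.24971136e-01, 3.61659984e-05, 2.44545303e-01]), 'tool_rot': array([ 7.07106568e-01,  7.07106994e-01, -5.15448878e-06, -8.35956582e-06]), 'ft_force': array([-0.71352161,  0.16425166,  0.07801637]), 'moment': array([ 0.00806953, -0.03543209,  0.01043564]), 'grip_force': 0.0, 'grip_width': 0.08694393442570277}
```

View pics/scene1.png

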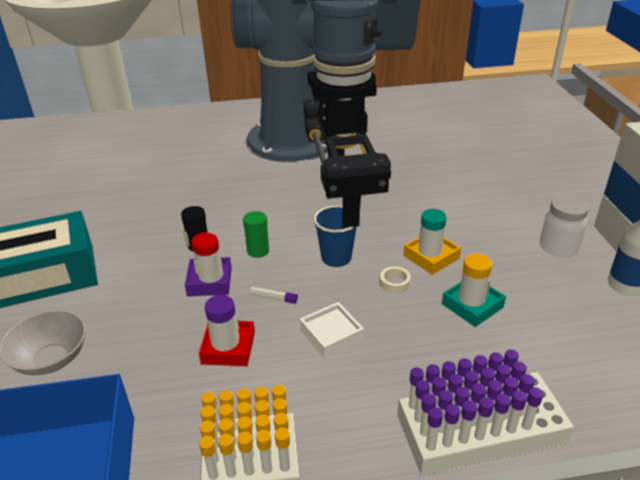

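View pics/side1.png

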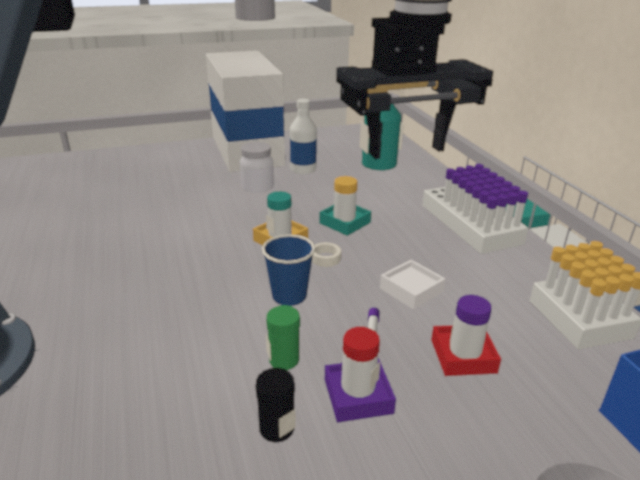

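The red cap pot is the one at scene (206,256), on the purple stand. It could be confused with the black look-alike at (195,230) and the green one at (255,236). The purple pot is at (223,321), and the purple-capped tubes at (290,297) and in the rack at (470,400) resemble it. The yellow pot is at (475,277), with a yellow rack at (245,430). The teal pot is at (431,233), the white stand at (330,326) and the cup at (335,238). I'll check the choice in one close crop while moving above the purple pot.

>>> move_arm --series "-30 3 10 0 0 0; -60 6 20 0 0 0; -90 9 30 0 0 0; -120 12 40 0 0 0; -150 15 50 0 0 0; -179 18 55 0 0 0; -179 18 55 0 0 0; -179 18 55 0 0 0" --jaw 0.85 --newtons 15

```text
time: 1.77
position: [0.6428, -0.1807, 0.1888]
tool_rot: [0.708, 0.706, -0.0, -0.0]
ft_force: [-0.6, 0.5, -0.6]
grip_width: 0.074
grip_force: 0.0
```

Run:
```python
from h import *
c=robot.camera('wrist'); cv2.imwrite('pics/w1.png',c['img'][:,:,::-1])
for t in ['pot_purple_mid','stand_red_floor','pot_red_mid','stand_purple_floor','stand_white_floor']:
    for d in robot.tip_of(c,t):
        if d['p']>.2: print(t,round(d['p'],2),np.round(d['xyz'],3),np.round(proj(c,d['xyz'])))
c=robot.camera('side'); i=c['img'][260:440,220:520]; cv2.imwrite('pics/s2.png',cv2.resize(i,None,fx=2,fy=2)[:,:,::-1])
```

```text
pot_red_mid 0.94 [ 0.411 -0.12   0.04 ] [ 37. 163.]
pot_red_mid 0.92 [ 0.379 -0.221  0.036] [ 34. 273.]
pot_red_mid 0.61 [ 0.482 -0.201  0.051] [131. 258.]
stand_white_floor 0.83 [ 0.642 -0.022  0.013] [314.  36.]
stand_white_floor 0.72 [ 0.48  -0.197  0.053] [128. 254.]
```

View pics/w1.png

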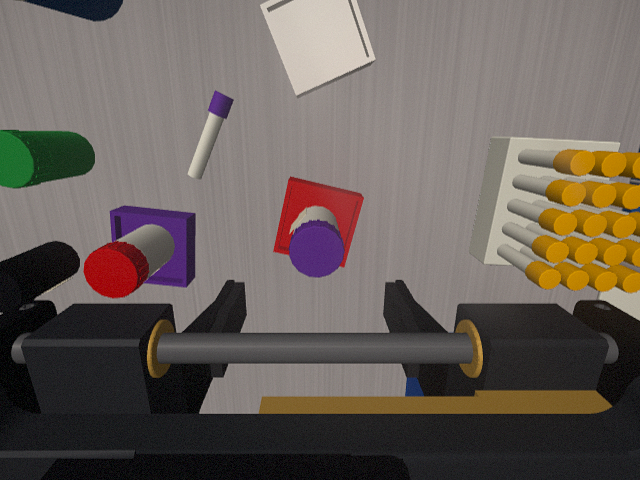

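View pics/s2.png

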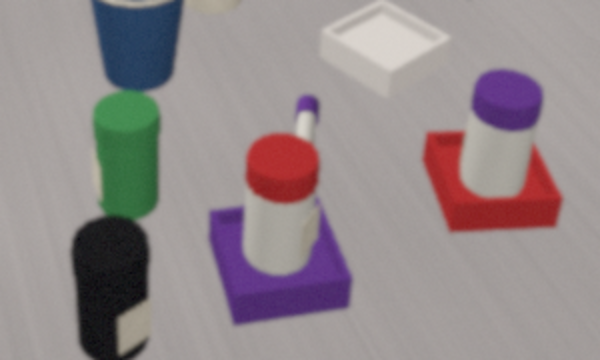

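The wrist view shows the purple cap at (317,249) between the fingers, on the red stand. The close crop shows the red-capped, whitish pot on the purple stand (280,200), with the all-black and all-green look-alikes to its left. The yellow tube rack lies ahead, so I'm checking its clearance against the gripper body.

Run:
```python
from h import *
c=robot.camera('wrist'); print('cap',ray(c,(317,249),.09).round(3)); print('redcap',ray(c,(116,270),.09).round(3))
for z in (.07,.1): print('rack tube wrist',z,ray(c,(574,163),z).round(3),ray(c,(549,288),z).round(3))
c=robot.camera('scene')
for z in (.07,.1): print('rack tube scene',z,ray(c,(279,391),z).round(3),ray(c,(208,399),z).round(3))
```

```text
cap [ 0.644 -0.177  0.09 ]
redcap [ 0.491 -0.194  0.09 ]
rack tube wrist 0.07 [ 0.838 -0.115  0.07 ] [ 0.841 -0.219  0.07 ]
rack tube wrist 0.1 [ 0.815 -0.113  0.1  ] [ 0.818 -0.204  0.1  ]
rack tube scene 0.07 [ 0.8   -0.115  0.07 ] [ 0.797 -0.203  0.07 ]
rack tube scene 0.1 [ 0.825 -0.115  0.1  ] [ 0.822 -0.2    0.1  ]
```

>>> move_arm --series "1 0 25 0 0 0; 2 0 50 0 0 0; 2 0 75 0 0 0; 2 0 95 0 0 0; 2 0 112 0 0 0; 2 0 122 0 0 0; 2 0 126 0 0 0; 2 0 126 0 0 0"

```text
time: 2.88
position: [0.6427, -0.1766, 0.0628]
tool_rot: [0.707, 0.707, -0.0, -0.001]
ft_force: [-0.1, 0.6, 0.1]
grip_width: 0.0739
grip_force: 0.0
```

>>> move_arm --series "0 0 0 0 0 0; 0 0 0 0 0 0; 0 0 0 0 0 0; 0 0 0 0 0 0; 0 0 0 0 0 0; 0 0 0 0 0 0; 0 0 0 0 0 0; 0 0 0 0 0 0" --jaw 0.3 --newtons 12

```text
time: 3.55
position: [0.6433, -0.1771, 0.064]
tool_rot: [0.707, 0.707, 0.0, 0.0]
ft_force: [0.9, -0.1, 2.5]
grip_width: 0.0412
grip_force: 12.0
```

>>> move_arm --series "0 0 -8 0 0 0; 0 0 -25 0 0 0; 0 0 -45 0 0 0; 15 0 -55 0 0 0; 40 0 -55 0 0 0; 68 0 -55 0 0 0; 96 0 -55 0 0 0; 122 0 -55 0 0 0"

```text
time: 4.22
position: [0.6422, -0.0524, 0.1187]
tool_rot: [0.707, 0.707, 0.0, -0.001]
ft_force: [1.0, -1.0, -1.1]
grip_width: 0.0411
grip_force: 12.0
```

>>> move_arm --series "20 0 0 0 0 0; 32 0 0 0 0 0; 34 0 0 0 0 0; 34 0 10 0 0 0; 34 0 25 0 0 0; 34 0 37 0 0 0; 34 0 45 0 0 0; 34 0 48 0 0 0"

```text
time: 4.88
position: [0.6417, -0.0219, 0.0682]
tool_rot: [0.708, 0.707, -0.001, -0.002]
ft_force: [-0.9, 0.6, -0.0]
grip_width: 0.0415
grip_force: 12.0
```

>>> move_arm --series "0 0 2 0 0 0; 0 0 4 0 0 0; 0 0 5 0 0 0; 0 0 6 0 0 0; 0 0 7 0 0 0; 0 0 7 0 0 0; 0 0 7 0 0 0"

```text
time: 5.47
position: [0.6433, -0.021, 0.064]
tool_rot: [0.707, 0.707, 0.0, 0.0]
ft_force: [0.2, -0.5, 1.2]
grip_width: 0.0415
grip_force: 12.0
```

>>> move_arm --series "0 0 0 0 0 0; 0 0 0 0 0 0; 0 0 0 0 0 0; 0 0 0 0 0 0; 0 0 -10 0 0 0; 0 0 -35 0 0 0; 0 0 -65 0 0 0; 0 0 -90 0 0 0" --jaw 0.85

```text
time: 6.13
position: [0.6431, -0.021, 0.1555]
tool_rot: [0.707, 0.707, 0.0, 0.0]
ft_force: [-0.2, 0.2, -0.2]
grip_width: 0.0735
grip_force: 0.0
```

Run:
```python
from h import *
c=snap('side','s3.png')
for t in ['pot_purple_mid','stand_white_floor']:
  for d in robot.tip_of(c,t): print(t,round(d['p'],2),np.round(d['xyz'],3))
```

```text
pot_purple_mid 0.59 [ 0.641 -0.026  0.053]
pot_purple_mid 0.28 [ 0.645 -0.018  0.018]
stand_white_floor 0.93 [ 0.645 -0.019  0.016]
```

View pics/s3.png

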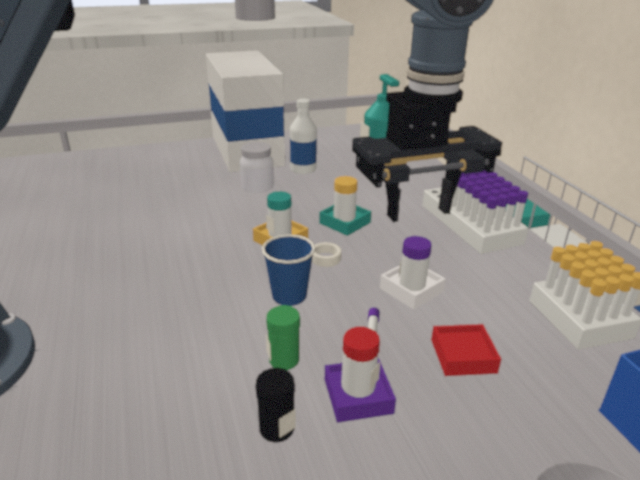

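The picture shows the purple pot upright in the white stand at (415,265), and the red stand is free at (465,350). Next is the red pot.

>>> move_arm --series "-15 -13 0 0 0 0; -42 -37 0 0 0 0; -70 -62 0 0 0 0; -98 -87 0 0 0 0; -126 -112 0 0 0 0; -152 -136 0 0 0 0; -172 -154 0 0 0 0; -178 -158 0 0 0 0"

```text
time: 6.95
position: [0.4813, -0.2006, 0.1525]
tool_rot: [0.708, 0.706, -0.001, -0.002]
ft_force: [-0.2, 1.0, 0.3]
grip_width: 0.0744
grip_force: 0.0
```

>>> move_arm --series "0 0 0 0 0 0; 0 0 15 0 0 0; 0 0 35 0 0 0; 0 0 55 0 0 0; 0 0 72 0 0 0; 0 0 84 0 0 0; 0 0 90 0 0 0; 0 0 90 0 0 0"

```text
time: 7.62
position: [0.4849, -0.1974, 0.0619]
tool_rot: [0.707, 0.708, -0.0, -0.002]
ft_force: [0.2, 0.1, 0.4]
grip_width: 0.0738
grip_force: 0.0
```

>>> move_arm --series "0 0 0 0 0 0; 0 0 0 0 0 0; 0 0 0 0 0 0; 0 0 0 0 0 0; 0 0 0 0 0 0; 0 0 0 0 0 0; 0 0 0 0 0 0; 0 0 0 0 0 0" --jaw 0.3

```text
time: 8.28
position: [0.4853, -0.1992, 0.064]
tool_rot: [0.707, 0.707, 0.0, 0.0]
ft_force: [0.7, -0.4, 3.0]
grip_width: 0.0414
grip_force: 12.0
```

>>> move_arm --series "0 0 -8 0 0 0; 0 0 -25 0 0 0; 0 0 -45 0 0 0; 2 15 -55 0 0 0; 6 40 -55 0 0 0; 10 68 -55 0 0 0; 14 96 -55 0 0 0; 18 124 -55 0 0 0"

```text
time: 8.95
position: [0.6097, -0.1806, 0.1191]
tool_rot: [0.707, 0.707, -0.0, -0.0]
ft_force: [0.3, -0.5, -1.0]
grip_width: 0.0414
grip_force: 12.0
```

>>> move_arm --series "3 20 0 0 0 0; 4 33 0 0 0 0; 4 35 0 0 0 0; 4 35 10 0 0 0; 4 35 25 0 0 0; 4 35 37 0 0 0; 4 35 45 0 0 0; 4 35 48 0 0 0"

```text
time: 9.62
position: [0.6417, -0.1766, 0.0682]
tool_rot: [0.707, 0.707, -0.001, -0.002]
ft_force: [-0.7, -0.2, -0.6]
grip_width: 0.0414
grip_force: 12.0
```

>>> move_arm --series "0 0 2 0 0 0; 0 0 4 0 0 0; 0 0 5 0 0 0; 0 0 6 0 0 0; 0 0 7 0 0 0; 0 0 7 0 0 0; 0 0 7 0 0 0"

```text
time: 10.2
position: [0.6444, -0.1771, 0.0641]
tool_rot: [0.707, 0.707, 0.0, 0.001]
ft_force: [0.1, 0.5, 1.0]
grip_width: 0.0415
grip_force: 12.0
```

>>> move_arm --series "0 0 0 0 0 0; 0 0 0 0 0 0; 0 0 0 0 0 0; 0 0 0 0 0 0; 0 0 -10 0 0 0; 0 0 -35 0 0 0; 0 0 -65 0 0 0; 0 0 -90 0 0 0" --jaw 0.85

```text
time: 10.87
position: [0.6441, -0.177, 0.1555]
tool_rot: [0.707, 0.707, 0.0, 0.0]
ft_force: [0.7, -0.2, -0.4]
grip_width: 0.0731
grip_force: 0.0
```

Back to the purple pot at (.643, -.021).

>>> move_arm --series "15 0 0 0 0 0; 45 0 0 0 0 0; 75 0 0 0 0 0; 105 0 0 0 0 0; 133 0 0 0 0 0; 150 0 0 0 0 0; 156 -1 0 0 0 0; 156 -1 0 0 0 0"

```text
time: 11.53
position: [0.6424, -0.0191, 0.1537]
tool_rot: [0.706, 0.708, -0.0, -0.0]
ft_force: [0.2, -0.3, 0.2]
grip_width: 0.074
grip_force: 0.0
```

>>> move_arm --series "0 0 0 0 0 0; 0 0 15 0 0 0; 0 0 35 0 0 0; 0 0 55 0 0 0; 0 0 72 0 0 0; 0 0 84 0 0 0; 0 0 90 0 0 0; 0 0 90 0 0 0"

```text
time: 12.2
position: [0.6422, -0.022, 0.062]
tool_rot: [0.708, 0.707, -0.001, -0.001]
ft_force: [-0.6, 0.1, -0.1]
grip_width: 0.0738
grip_force: 0.0
```

>>> move_arm --series "0 0 0 0 0 0; 0 0 0 0 0 0; 0 0 0 0 0 0; 0 0 0 0 0 0; 0 0 0 0 0 0; 0 0 0 0 0 0; 0 0 0 0 0 0; 0 0 0 0 0 0" --jaw 0.3

```text
time: 12.87
position: [0.6434, -0.0209, 0.064]
tool_rot: [0.707, 0.707, 0.0, 0.0]
ft_force: [-0.1, 0.3, 2.2]
grip_width: 0.0416
grip_force: 12.0
```

>>> move_arm --series "0 0 -8 0 0 0; 0 0 -25 0 0 0; 0 0 -45 0 0 0; -10 -9 -55 0 0 0; -28 -25 -55 0 0 0; -52 -46 -55 0 0 0; -78 -69 -55 0 0 0; -104 -92 -55 0 0 0"

```text
time: 13.53
position: [0.5491, -0.1259, 0.1188]
tool_rot: [0.707, 0.708, -0.0, -0.0]
ft_force: [-0.2, -1.2, -1.2]
grip_width: 0.0416
grip_force: 12.0
```

>>> move_arm --series "-24 -21 0 0 0 0; -46 -41 0 0 0 0; -63 -56 0 0 0 0; -73 -63 0 0 0 0; -76 -65 0 0 0 0; -76 -65 0 0 0 0; -76 -65 10 0 0 0; -76 -65 25 0 0 0"

```text
time: 14.2
position: [0.4878, -0.2008, 0.0941]
tool_rot: [0.707, 0.708, 0.001, 0.002]
ft_force: [-0.2, -0.5, -0.9]
grip_width: 0.0415
grip_force: 12.0
```

>>> move_arm --series "0 0 10 0 0 0; 0 0 18 0 0 0; 0 0 23 0 0 0; 0 0 26 0 0 0; 0 0 28 0 0 0; 0 0 29 0 0 0; 0 0 30 0 0 0; 0 0 30 0 0 0"

```text
time: 14.87
position: [0.4863, -0.2011, 0.064]
tool_rot: [0.707, 0.707, 0.0, 0.0]
ft_force: [0.2, 1.0, 0.3]
grip_width: 0.0415
grip_force: 12.0
```

>>> move_arm --series "0 0 0 0 0 0; 0 0 0 0 0 0; 0 0 0 0 0 0; 0 0 0 0 0 0; 0 0 -10 0 0 0; 0 0 -35 0 0 0; 0 0 -65 0 0 0; 0 0 -90 0 0 0" --jaw 0.85

```text
time: 15.53
position: [0.4859, -0.201, 0.1554]
tool_rot: [0.707, 0.707, 0.0, 0.0]
ft_force: [-0.4, -0.5, -0.4]
grip_width: 0.0728
grip_force: 0.0
```

Run:
```python
from h import *
c=snap('side','s4.png'); print(robot.get_obs()['position'])
c=robot.camera('scene')
for t in ['pot_purple_mid','pot_red_mid','stand_purple_floor','stand_red_floor','pot_yellow_mid','pot_teal_mid','stand_teal_floor','stand_yellow_floor']:
  for d in robot.tip_of(c,t): print(t,round(d['p'],2),np.round(d['xyz'],3))
```

```text
[ 0.48845075 -0.20244471  0.15982272]
pot_purple_mid 0.82 [ 0.488 -0.207  0.051]
pot_purple_mid 0.51 [0.491 0.184 0.015]
pot_red_mid 0.88 [ 0.414 -0.116  0.033]
pot_red_mid 0.79 [ 0.643 -0.176  0.053]
pot_red_mid 0.78 [ 0.376 -0.224  0.036]
stand_purple_floor 0.57 [ 0.487 -0.201  0.014]
stand_red_floor 0.9 [ 0.641 -0.178  0.019]
pot_teal_mid 0.93 [0.491 0.181 0.052]
pot_teal_mid 0.3 [ 0.488 -0.205  0.052]
pot_teal_mid 0.21 [0.491 0.181 0.013]
stand_teal_floor 0.78 [0.624 0.215 0.016]
stand_teal_floor 0.26 [0.49  0.185 0.014]
stand_yellow_floor 0.68 [0.62  0.212 0.058]
stand_yellow_floor 0.64 [0.491 0.186 0.014]
stand_yellow_floor 0.47 [0.624 0.212 0.015]
```

View pics/s4.png

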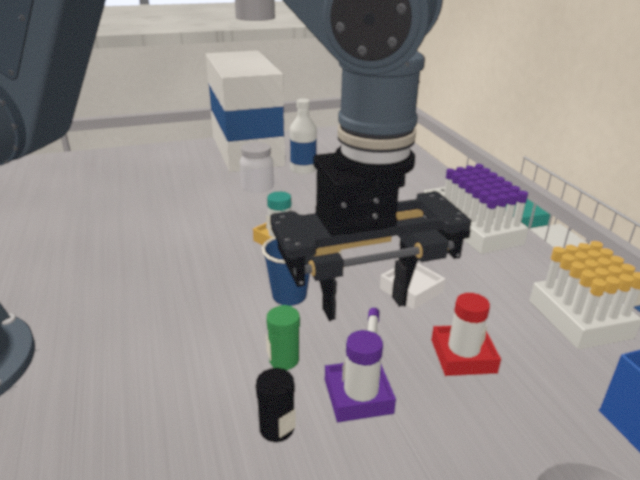

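Purple (362,365) and red (470,325) both stand correctly. Next I move the yellow pot to the white stand.

>>> move_arm --series "12 4 0 0 0 0; 38 12 0 0 0 0; 68 22 0 0 0 0; 98 32 0 0 0 0; 128 41 0 0 0 0; 158 51 0 0 0 0; 188 61 0 0 0 0; 218 71 0 0 0 0"

```text
time: 16.7
position: [0.5568, 0.0196, 0.153]
tool_rot: [0.707, 0.707, -0.0, -0.001]
ft_force: [0.9, -0.8, 0.1]
grip_width: 0.0742
grip_force: 0.0
```

>>> move_arm --series "30 10 0 0 0 0; 60 20 0 0 0 0; 90 30 0 0 0 0; 120 40 0 0 0 0; 150 50 0 0 0 0; 176 58 0 0 0 0; 192 63 0 0 0 0; 196 64 0 0 0 0"

```text
time: 17.37
position: [0.6209, 0.2171, 0.1529]
tool_rot: [0.706, 0.708, 0.001, -0.0]
ft_force: [-0.2, -0.1, -0.0]
grip_width: 0.074
grip_force: 0.0
```

Run:
```python
from h import *
print(robot.get_obs()['position'])
c=snap('wrist','w5.png'); print(robot.get_obs()['position'])
for t in ['pot_yellow_mid','pot_teal_mid','stand_teal_floor','stand_yellow_floor']:
  for d in robot.tip_of(c,t): print(t,round(d['p'],2),np.round(d['xyz'],3))
```

```text
[0.62090687 0.21711462 0.15285305]
[0.62053268 0.21604684 0.15280627]
pot_yellow_mid 0.76 [0.62  0.212 0.053]
pot_teal_mid 0.58 [0.489 0.179 0.054]
```

View pics/w5.png

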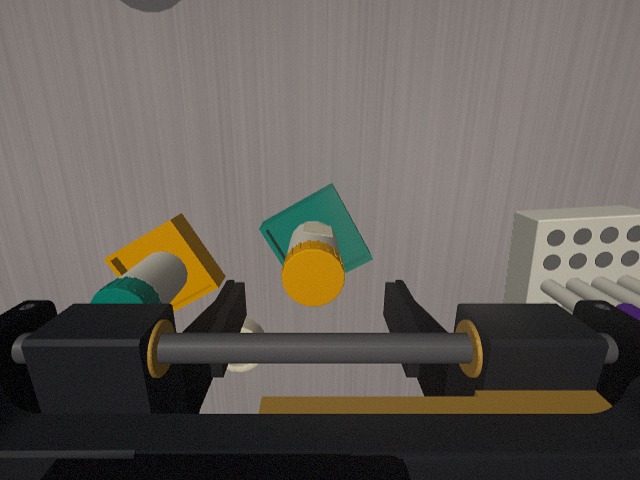

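The wrist view shows the yellow cap at (313,272), centred between the fingers, with nothing else beneath them. Descend and grip.

>>> move_arm --series "0 0 0 0 0 0; -1 0 15 0 0 0; -1 0 35 0 0 0; -1 0 55 0 0 0; -1 0 72 0 0 0; -1 0 84 0 0 0; -1 0 90 0 0 0; -1 0 90 0 0 0"

```text
time: 18.28
position: [0.6202, 0.2112, 0.0622]
tool_rot: [0.707, 0.707, -0.001, -0.001]
ft_force: [0.2, 0.0, -0.5]
grip_width: 0.0742
grip_force: 0.0
```

>>> move_arm --series "0 0 0 0 0 0; 0 0 0 0 0 0; 0 0 0 0 0 0; 0 0 0 0 0 0; 0 0 0 0 0 0; 0 0 0 0 0 0; 0 0 0 0 0 0; 0 0 0 0 0 0" --jaw 0.3

```text
time: 18.95
position: [0.621, 0.2121, 0.064]
tool_rot: [0.707, 0.707, 0.0, 0.0]
ft_force: [-0.8, 0.6, 2.5]
grip_width: 0.0414
grip_force: 12.0
```

>>> move_arm --series "0 0 -8 0 0 0; 0 0 -25 0 0 0; 0 0 -45 0 0 0; -12 1 -55 0 0 0; -35 3 -55 0 0 0; -65 6 -55 0 0 0; -95 9 -55 0 0 0; -125 12 -55 0 0 0"

```text
time: 19.62
position: [0.6328, 0.0852, 0.1188]
tool_rot: [0.707, 0.707, -0.0, 0.0]
ft_force: [0.1, 0.3, -0.8]
grip_width: 0.0415
grip_force: 12.0
```

>>> move_arm --series "-30 3 0 0 0 0; -60 6 0 0 0 0; -86 8 0 0 0 0; -102 9 0 0 0 0; -108 9 0 0 0 0; -108 9 0 0 0 0; -108 9 10 0 0 0; -108 9 25 0 0 0"

```text
time: 20.28
position: [0.6429, -0.0196, 0.0944]
tool_rot: [0.707, 0.708, 0.001, 0.001]
ft_force: [-0.0, 0.6, -0.3]
grip_width: 0.0417
grip_force: 12.0
```

>>> move_arm --series "0 0 10 0 0 0; 0 0 18 0 0 0; 0 0 23 0 0 0; 0 0 26 0 0 0; 0 0 28 0 0 0; 0 0 29 0 0 0; 0 0 30 0 0 0; 0 0 30 0 0 0"

```text
time: 20.95
position: [0.6424, -0.0211, 0.0641]
tool_rot: [0.707, 0.707, 0.0, 0.0]
ft_force: [0.5, -1.0, -0.5]
grip_width: 0.0418
grip_force: 12.0
```

>>> move_arm --series "0 0 0 0 0 0; 0 0 0 0 0 0; 0 0 0 0 0 0; 0 0 0 0 0 0; 0 0 -10 0 0 0; 0 0 -35 0 0 0; 0 0 -65 0 0 0; 0 0 -90 0 0 0" --jaw 0.85

```text
time: 21.62
position: [0.6422, -0.021, 0.1555]
tool_rot: [0.707, 0.707, 0.0, 0.0]
ft_force: [0.7, -0.3, 0.1]
grip_width: 0.0733
grip_force: 0.0
```

>>> move_arm --series "12 -9 0 0 0 0; 38 -28 0 0 0 0; 66 -49 0 0 0 0; 94 -70 0 0 0 0; 122 -91 0 0 0 0; 150 -112 0 0 0 0; 178 -133 0 0 0 0; 196 -147 0 0 0 0"

```text
time: 22.28
position: [0.4924, 0.1771, 0.1543]
tool_rot: [0.707, 0.708, -0.0, -0.001]
ft_force: [-0.6, 0.1, -0.3]
grip_width: 0.0737
grip_force: 0.0
```

>>> move_arm --series "7 -5 0 0 0 0; 7 -5 0 0 0 0; 7 -5 25 0 0 0; 7 -5 50 0 0 0; 7 -5 70 0 0 0; 7 -5 84 0 0 0; 7 -5 90 0 0 0; 7 -5 90 0 0 0"

```text
time: 22.95
position: [0.4907, 0.1809, 0.0624]
tool_rot: [0.708, 0.707, -0.001, -0.0]
ft_force: [-0.1, 0.4, 0.8]
grip_width: 0.0738
grip_force: 0.0
```

>>> move_arm --series "0 0 0 0 0 0; 0 0 0 0 0 0; 0 0 0 0 0 0; 0 0 0 0 0 0; 0 0 0 0 0 0; 0 0 0 0 0 0; 0 0 0 0 0 0; 0 0 0 0 0 0" --jaw 0.3

```text
time: 23.62
position: [0.4899, 0.1821, 0.064]
tool_rot: [0.707, 0.707, 0.0, 0.0]
ft_force: [-1.1, 0.6, 3.6]
grip_width: 0.0415
grip_force: 12.0
```

>>> move_arm --series "0 0 -8 0 0 0; 0 0 -25 0 0 0; 0 0 -45 0 0 0; 2 10 -55 0 0 0; 7 30 -55 0 0 0; 13 56 -55 0 0 0; 19 82 -55 0 0 0; 25 108 -55 0 0 0"

```text
time: 24.28
position: [0.5989, 0.2073, 0.1192]
tool_rot: [0.707, 0.707, 0.0, 0.0]
ft_force: [-0.3, -0.8, -1.3]
grip_width: 0.0417
grip_force: 12.0
```

>>> move_arm --series "5 19 0 0 0 0; 6 25 0 0 0 0; 6 25 0 0 0 0; 6 25 5 0 0 0; 6 25 18 0 0 0; 6 25 30 0 0 0; 6 25 38 0 0 0; 6 25 44 0 0 0"

```text
time: 24.95
position: [0.621, 0.2127, 0.0723]
tool_rot: [0.707, 0.707, -0.002, -0.001]
ft_force: [-0.1, 0.1, -1.1]
grip_width: 0.0414
grip_force: 12.0
```

>>> move_arm --series "0 0 2 0 0 0; 0 0 4 0 0 0; 0 0 6 0 0 0; 0 0 8 0 0 0; 0 0 9 0 0 0; 0 0 10 0 0 0; 0 0 11 0 0 0; 0 0 11 0 0 0"

```text
time: 25.62
position: [0.6232, 0.2131, 0.064]
tool_rot: [0.707, 0.707, 0.0, 0.0]
ft_force: [-1.0, -0.6, 1.4]
grip_width: 0.0415
grip_force: 12.0
```

>>> move_arm --series "0 0 0 0 0 0; 0 0 0 0 0 0; 0 0 0 0 0 0; 0 0 0 0 0 0; 0 0 -10 0 0 0; 0 0 -35 0 0 0; 0 0 -65 0 0 0; 0 0 -90 0 0 0" --jaw 0.85

```text
time: 26.28
position: [0.6232, 0.2131, 0.1555]
tool_rot: [0.707, 0.707, 0.0, 0.0]
ft_force: [0.6, 0.8, -0.5]
grip_width: 0.073
grip_force: 0.0
```

Back to yellow at (.642, -.021): world shift (+19, -234).

>>> move_arm --series "-12 1 0 0 0 0; -40 3 0 0 0 0; -73 6 0 0 0 0; -106 9 0 0 0 0; -139 12 0 0 0 0; -172 15 0 0 0 0; -204 17 0 0 0 0; -226 19 0 0 0 0"

```text
time: 26.95
position: [0.642, -0.0163, 0.1538]
tool_rot: [0.708, 0.706, -0.0, 0.0]
ft_force: [-0.7, 0.6, 0.6]
grip_width: 0.0739
grip_force: 0.0
```

>>> move_arm --series "-8 0 0 0 0 0; -8 0 0 0 0 0; -8 0 25 0 0 0; -8 0 50 0 0 0; -8 0 70 0 0 0; -8 0 84 0 0 0; -8 0 90 0 0 0; -8 0 90 0 0 0"

```text
time: 27.62
position: [0.6405, -0.019, 0.0619]
tool_rot: [0.707, 0.708, -0.001, -0.002]
ft_force: [-0.2, -0.3, -0.5]
grip_width: 0.0735
grip_force: 0.0
```

>>> move_arm --series "0 0 0 0 0 0; 0 0 0 0 0 0; 0 0 0 0 0 0; 0 0 0 0 0 0; 0 0 0 0 0 0; 0 0 0 0 0 0; 0 0 0 0 0 0; 0 0 0 0 0 0" --jaw 0.3

```text
time: 28.28
position: [0.6422, -0.0211, 0.0641]
tool_rot: [0.707, 0.707, 0.0, 0.0]
ft_force: [-0.4, -0.2, 3.4]
grip_width: 0.0415
grip_force: 12.0
```

>>> move_arm --series "0 0 -8 0 0 0; 0 0 -25 0 0 0; 0 0 -45 0 0 0; 10 -7 -60 0 0 0; 30 -22 -65 0 0 0; 54 -40 -65 0 0 0; 80 -59 -65 0 0 0; 106 -78 -65 0 0 0"

```text
time: 28.95
position: [0.5632, 0.0856, 0.129]
tool_rot: [0.708, 0.707, 0.0, 0.0]
ft_force: [-0.5, 0.2, -1.1]
grip_width: 0.0415
grip_force: 12.0
```

>>> move_arm --series "26 -19 0 0 0 0; 52 -38 0 0 0 0; 76 -56 0 0 0 0; 92 -68 0 0 0 0; 99 -73 0 0 0 0; 99 -73 0 0 0 0; 99 -73 12 0 0 0; 99 -73 32 0 0 0"

```text
time: 29.62
position: [0.4945, 0.1837, 0.0982]
tool_rot: [0.707, 0.707, 0.003, 0.002]
ft_force: [0.1, -0.3, -1.3]
grip_width: 0.0416
grip_force: 12.0
```

>>> move_arm --series "0 0 10 0 0 0; 0 0 19 0 0 0; 0 0 25 0 0 0; 0 0 28 0 0 0; 0 0 30 0 0 0; 0 0 32 0 0 0; 0 0 33 0 0 0; 0 0 33 0 0 0"

```text
time: 30.28
position: [0.4913, 0.1841, 0.0641]
tool_rot: [0.707, 0.707, 0.0, 0.0]
ft_force: [-0.3, 0.3, -0.3]
grip_width: 0.0418
grip_force: 12.0
```

>>> move_arm --series "0 0 0 0 0 0; 0 0 0 0 0 0; 0 0 0 0 0 0; 0 0 0 0 0 0; 0 0 -10 0 0 0; 0 0 -35 0 0 0; 0 0 -65 0 0 0; 0 0 -100 0 0 0" --jaw 0.85

```text
time: 30.95
position: [0.4898, 0.1838, 0.1641]
tool_rot: [0.707, 0.707, -0.001, -0.001]
ft_force: [1.4, -0.6, 0.3]
grip_width: 0.0732
grip_force: 0.0
```

>>> move_arm --series "0 0 -25 0 0 0; 0 0 -55 0 0 0; 0 0 -85 0 0 0; 0 0 -110 0 0 0; 0 0 -110 0 0 0; 0 0 -110 0 0 0; 0 0 -110 0 0 0; 0 0 -110 0 0 0"

```text
time: 31.62
position: [0.4898, 0.1838, 0.2723]
tool_rot: [0.707, 0.707, -0.001, -0.001]
ft_force: [-0.2, -0.1, -1.2]
grip_width: 0.0739
grip_force: 0.0
```

Run:
```python
from h import *
a=snap('scene','e1.png');b=snap('side','e2.png')
for c in (a,b):
 for t in ['pot_yellow_mid','pot_teal_mid','cup_mid']:
  for d in robot.tip_of(c,t): print(t,round(d['p'],2),np.round(d['xyz'],3))
```

```text
pot_yellow_mid 0.64 [0.49  0.186 0.056]
pot_teal_mid 0.75 [0.621 0.212 0.051]
cup_mid 0.68 [0.46  0.017 0.04 ]
pot_yellow_mid 0.97 [0.491 0.184 0.052]
pot_yellow_mid 0.74 [ 0.642 -0.176  0.051]
pot_teal_mid 0.59 [0.621 0.214 0.05 ]
cup_mid 0.6 [0.459 0.02  0.041]
cup_mid 0.55 [0.624 0.212 0.012]
```

View pics/e1.png

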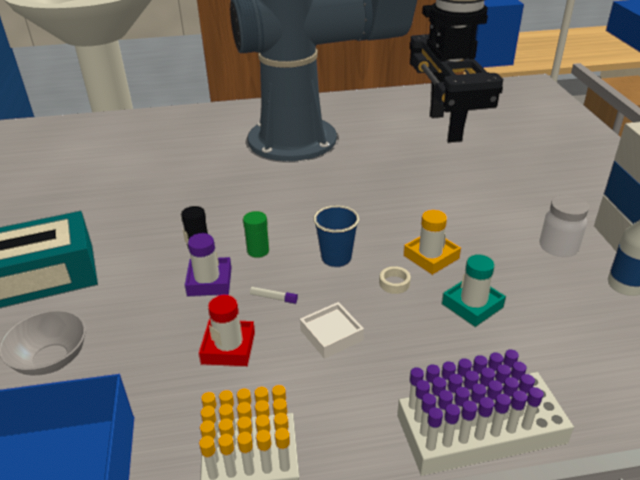

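View pics/e2.png

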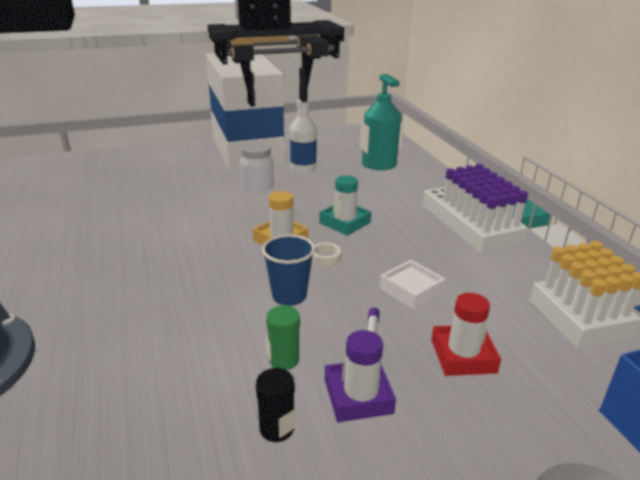

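Both views show all four pots upright on their own stands: in the scene view purple (203,262), red (225,325), yellow (432,238) and teal (477,285). The cup is still at (335,238) and the white stand is empty.

```bash
python3 -c "
from rig import robot
print(robot.hand_in())"
```

```text
the job is handed in; nothing more can be done
None
```

All four pots now stand upright in the stands of their own cap colour, the blue cup was not moved, and the job was handed in at about 32 s on the robot's clock.

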